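# Load the sample tray and latch the autosampler door

## Task

Slide the vial tray all the way into the autosampler first, then swing the autosampler's door to and press it, without slamming, until its sprung latch snaps in behind the strike and the door stays shut by itself when you let go. Press gently: never with more than about 20 N on the door. Leave the bottle, the carton and the beaker where they stand.

Things in the scene. Friction and masses are not known exactly. Their poses are not given: they have to be found in the camera images.
- sampler: White case fixed to the bench, 270 deep, 400 wide, 205 high. Origin: middle of the foot of its front face; x into the machine, y to its left, z up. The front has a bay for the tray, y -115 to +105, from 85 above the bench to the top; the bay's see-through roof begins 45 behind the front face, so fingers pointing down can follow the tray in from above.
- tray (a joint): Slide of the grey vial tray (m): 0 = fully home on a hard stop, grows as it comes out towards sampler -x, up to 0.13; starts 0.06 to 0.11 out. It stays where it is left and slides with about 2.5 N plus drag. The door cannot shut while it is out.
- tray_push (a point): On the front face of the tray's upright front panel, at its middle, 165 above the bench (sampler y = -5; 4 behind the case's front face when home). The panel is 190 wide, 6 thick, from 93 to 183 above the bench; axes as the sampler's.
- door (a joint): Upright hinge of the white door (rad): 0 = about shut, grows as it opens to the robot and to the left; starts 1.35 to 1.75. It rubs lightly and stays where it is left, until it meets a damped buffer spring some 24 mm before latching. Latched it reads anywhere from -0.045 to +0.045, as the strike is set up to 10 mm in or out; not latched, the buffer pushes it back open, past 0.055.
- hinge (a point): Top of the door's hinge axis, 205 above the bench; at sampler x = -22, y = +125. Axes of the door: it lies along -y (free edge) from the hinge; x from its outer to its inner face (the direction to push), z up.
- door_push (a point): On the door's outer face, 35 from its free edge, 175 above the bench; axes as point hinge. Door: 250 wide from hinge axis to free edge, 18 thick (axis in mid-thickness), from 87 to 205 above the bench, about 0.6 kg. Pressing the latch in here takes about 9 to 14 N, more nearer the hinge; the force dips as the latch snaps in, and 2 mm farther lies a hard stop.
- latch (a joint): Steel sprung bolt in the door's free edge (m), 132 above the bench, 16 high, sticking out 7: 0 = fully out, grows as it is pressed in. Its ramp faces the machine; its flat back catches behind the strike, a bracket with an upright round lip (114 to 150 above the bench) on the case's front, right of the bay. Riding over the lip it goes in about 5 mm and springs back to 0 as it snaps in.
- eluent: White plastic bottle, diameter 72, 190 high, bystander. Origin: centre of its underside.
- carton: White carton 160 x 60 x 45 high, bystander. Origin: centre of its underside.
- beaker: Glass beaker, diameter 70, 85 high, bystander. Origin: centre of its underside.

How it is judged:
By the outcome, as a careful person would: the job done as asked, in the order asked, and still so for the second after the job is handed in, with the robot touching nothing.
It also fails if it takes over 67 s, if anything falls off the work surface, if the arm or the gripper's body presses on something with over 40 N, if the wrist force passes 120 N, or if a joint passes its speed limit or range.

## Robot

A 7-joint arm with a two-finger parallel gripper is mounted at the origin on the work surface. World frame = base frame: x ahead of the robot, y to its left, z up, the work surface at z = 0. Lengths are in mm, angles in rad, forces in N, time in s.
With the tool pointing down it reaches from about 400 to 875 mm from the base axis. Payload 4.4 kg.
Tool frame: the origin (TCP) lies midway between the tips of the shut fingers; the grasp point (between the pads) lies ctrl.grip_depth behind it (ctrl.grip_depth is the distance from the TCP to the grasp point, in mm); z points along the fingers, y is the line along which they close (so a half turn about z gives the same grasp; the last joint's range is limited). The gripper opens to 85 mm and grips with 20 to 120 N. Pads are 22 mm wide; open, the fingers measure 114 mm over their backs; the gripper's body (76 mm by 85 mm) begins 54 mm behind the grasp point. The pads swing forward as they close: fully open they stand 13 mm farther back than shut.
Start: joints at [1.176, 0.628, 0.038, 1.517, -0.027, 0.996, -0.02], TCP at [209.919, -615.185, 210.313] pointing down, gripper open.
Joint ranges: [-3.06, 3.06], [-0.37, 2.12], [-1.25, 1.32], [0.18, 2.47], [-1.1, 4.24], [0.23, 1.98], [-2.94, 2.94]. Speed limits (rad/s): [2.57, 2.57, 3.14, 3.14, 3.14, 3.14, 3.14].

## Interface

Orientations are given as [roll, pitch, yaw] about the fixed x, y, z axes, in that order (R = Rz(yaw) Ry(pitch) Rx(roll)).
In Python, from cell import ctrl gives the robot as it stands.
- The arm moves only by the tool carry_out, never from a script. Its argument "deltas" is one flat list of numbers, 7 for each row, row after row: the turn, a rotation vector about the tool's x, y, z in degrees, then the shift along the tool's x, y, z in m, then the closure, from -1 (fully open) to 1 (shut). In form: [wx, wy, wz, dx, dy, dz, claw, wx, wy, wz, dx, dy, dz, claw, ...]. A call has 1 to 12 rows; each row shifts and turns the commanded pose from where the row before left it, along the tool's axes as they then stand; what a row does not reach is not made up. A row lasts 1/8 s, in which the tool goes at most 62.5 mm and 10.7 degrees, less where a joint would pass 70% of its speed; a pose out of reach is approached as far as the arm can. A call with a gripper value outside its range is refused whole. The fingers move at their own pace and stop on an object; the grip force is fixed at half the most. Time passes only in rows, so rows that do not move let the fingers close. It gives the time, the measured TCP pose, the force, the opening and the grip force at its end, in the units of the state.
- ctrl.read_state(): the state, without advancing time (a new reading comes with each control period).
- ctrl.get_image(name): name is "scene" or "top" or "wrist"; returns the picture (384x512x3 uint8, red, green, blue); there is no depth.
- ctrl.calibration(name): a dict with "mtx" (3x3 intrinsics, pixels), "R" (3x3) and "t" (3): a world point X has camera coordinates R X + t. Camera axes: x right, y down, z forward; pixel columns grow to the right and rows downward; lengths in mm; the calibration is good to about 2 mm. A picture is of the moment at which its call begins: read the wrist's pose just before it. calibration takes no time and is no camera call; for the wrist camera it gives the pose at the moment of the call.
- ctrl.finish_job(): hands the job in; it is judged then, once.
The state is a dict: "clock": time; "qpos": joint angles; "qd": joint speeds; "tau": joint torques, N m; "eef_pos": TCP position; "tool_rot": TCP orientation; "force": force on the tool from outside, world axes, zero at the start; "torque": the same for the moment, N m; "width": finger opening in mm; "gripper_force": force on a finger pad.
Only numpy, scipy, OpenCV 4.12 (cv2) and the standard library are available. Lean on these libraries where they do the work, as an engineer would, in place of code of your own. Each camera call takes 0.05 s, during which the arm holds its last target. There are 200 camera calls.

## Working session

There is one attempt and no reset: what is moved stays moved. The work goes in short steps, Python scripts to look and compute and a tool call to move; the robot and the scene stay as the last step left them, time stands still between calls to the robot, and variables do not carry over. Pictures are saved under pics/ and viewed, at most 10 in all, crops included, and the job is handed in when it is done.

Besides the shell and the picture viewer there is one more tool, called after "Request:" as name(argument=value, ...), one argument or row to a line, values as JSON. carry_out: Moves the arm, as the interface text tells. Its arguments: {"type":"object","properties":{"deltas":{"type":"array"}},"required":["deltas"]}

```bash
mkdir -p pics; ls
python3 - <<'E'
from cell import ctrl
import cv2
s=ctrl.read_state();print({k:s[k] for k in('clock','eef_pos','tool_rot','width','force')},ctrl.grip_depth)
for n in('scene','top'):
    c=ctrl.calibration(n);print(n,c)
    cv2.imwrite(f'pics/{n}0.png',ctrl.get_image(n)[:,:,::-1])
E
```

```text
pics
{'clock': 0.0, 'eef_pos': array([ 209.67939568, -614.56440986,  209.38850008]), 'tool_rot': array([-3.13971003e+00,  2.46153361e-05,  3.28797676e-01]), 'width': 85.54341638217832, 'force': array([-0.54272436,  0.09105406, -0.75951513])} 18.700000000000003
scene {'mtx': array([[351.54766486,   0.        , 251.19419875],
       [  0.        , 351.54766486, 190.65447572],
       [  0.        ,   0.        ,   1.        ]]), 'R': array([[-0.41920361,  0.90787065,  0.00626166],
       [ 0.609132  ,  0.28636374, -0.7395634 ],
       [-0.67322101, -0.30621347, -0.67305778]]), 't': array([ 193.66506126, -212.86052684, 1497.70880298])}
top {'mtx': array([[450.60828113,   0.        , 247.95209123],
       [  0.        , 450.60828113, 186.98513733],
       [  0.        ,   0.        ,   1.        ]]), 'R': array([[ 0.01943003, -0.99978612,  0.007084  ],
       [-0.99599466, -0.01997387, -0.08715318],
       [ 0.08727603, -0.00536223, -0.99616973]]), 't': array([  28.90693408,  551.91864055, 1494.63506762])}
```

View pics/scene0.png

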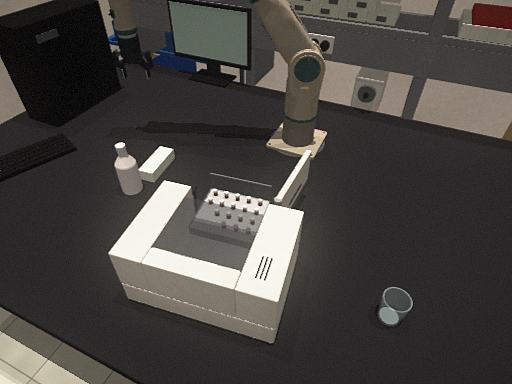

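View pics/top0.png

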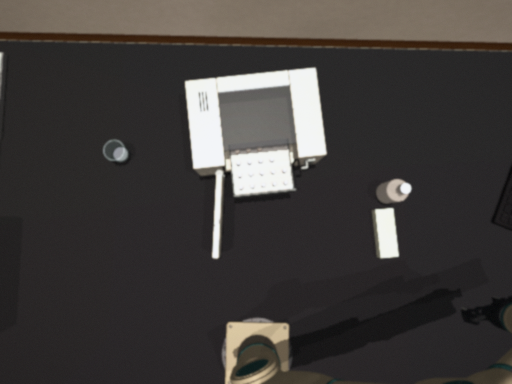

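The top view shows the case at about (187–325, 68–175), the tray panel near (265,195), and the open door running from (220,170) to (216,257). The bottle is at (393,190), the carton at (386,233) and the beaker at (117,152). I'll zoom in on the case next.

Run:
```python
import cv2
a=cv2.imread('pics/top0.png')[60:265,175:345]
a=cv2.convertScaleAbs(a,alpha=0.9)
a=cv2.resize(a[:150],None,fx=4,fy=4,interpolation=cv2.INTER_CUBIC)
for i in range(0,170,10):cv2.line(a,(i*4,0),(i*4,4 if i%50 else 12),(0,255,255),1)
for i in range(0,150,10):cv2.line(a,(0,i*4),(4,i*4),(0,255,255),1)
cv2.imwrite('pics/crop1.png',a)
```

```text
(no output)
```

View pics/crop1.png

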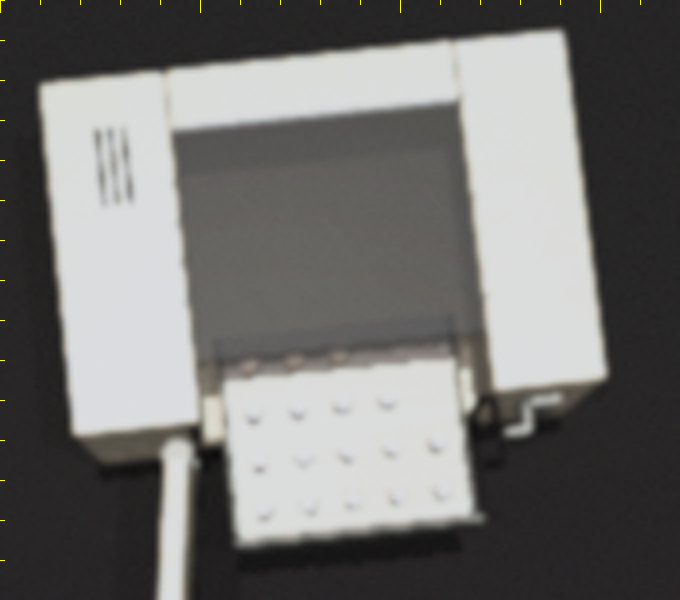

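The crop shows the top corners of the case at about (40,84), (566,30), (607,376) and (73,436). The tray panel edge runs (237,545)–(483,520), the hinge is near (180,445), and the strike is at about (520,430).

```bash
cat > h.py <<'E'
import numpy as np, cv2
from cell import ctrl
def ray(n,uv,z):
    c=ctrl.calibration(n);K,R,t=map(np.array,(c['mtx'],c['R'],c['t']))
    d=R.T@np.linalg.inv(K)@np.array([*uv,1.]);o=-R.T@t
    return o+d*(z-o[2])/d[2]
def proj(n,X):
    c=ctrl.calibration(n);p=c['mtx']@(c['R']@np.array(X)+c['t']);return p[:2]/p[2]
def fit(A,B): # 2D rigid A->B
    a,b=A-A.mean(0),B-B.mean(0)
    th=np.arctan2((a[:,0]*b[:,1]-a[:,1]*b[:,0]).sum(),(a*b).sum())
    R=np.array([[np.cos(th),-np.sin(th)],[np.sin(th),np.cos(th)]])
    return th,B.mean(0)-R@A.mean(0),R
E
python3 - <<'E'
from h import *
cv=lambda X,Y:((X+.5)/4-.5+175,(Y+.5)/4-.5+60)
# FR.. image-left is world +y
img=[(40,84),(566,30),(607,376),(73,436)]
A=np.array([[270,200],[270,-200],[0,-200],[0,200.]])
B=np.array([ray('top',cv(*p),205)[:2] for p in img])
th,t,R=fit(A,B);print(B.round(1),th,t,(A@R.T+t-B).round(1))
loc=lambda P:R.T@(np.array(P)[:2]-t)
print('dist origin',np.hypot(*t))
for p in [(237,545),(483,520)]:print('tray panel',loc(ray('top',cv(*p),183)))
print('hinge',loc(ray('top',cv(180,445),205)),'expect -22 125')
# door top mask centre line
g=cv2.imread('pics/top0.png').astype(int).min(2)
pts=[]
for v in range(182,262):
    u=np.where(g[v,205:232]>140)[0]
    if len(u):pts.append((205+u.mean(),v))
W=np.array([loc(ray('top',p,205)) for p in pts])
d=np.polyfit(W[:,0],W[:,1],1);print('door ends',W[0],W[-1],'line',d,'y at x=-22',np.polyval(d,-22),'open angle',np.pi/2-np.arctan(d[0]) ,'len',np.hypot(*(W[-1]-[-22,125])))
for n,p,z in[('bottle cap',(404,188),190),('carton',(386,233),45),('beaker base',(117,152),40)]:print(n,ray('top',p,z).round())
s=ctrl.read_state();print(s['eef_pos'],s['clock'])
E
```

```text
[[ 854.6  238.7]
 [ 905.4 -159.4]
 [ 640.2 -191.7]
 [ 586.9  205.7]] 0.12754961264779457 [612.86193408   6.12838011] [[ 0.6  0.2]
 [ 0.8  1.5]
 [-1.9 -0.5]
 [ 0.5 -1.2]]
dist origin 612.8925740192122
tray panel [-92.70514648  88.88193937]
tray panel [-93.84357676 -97.52042856]
hinge [-15.57346904 122.81131555] expect -22 125
door ends [-48.29547422 129.53748984] [-269.56091331  161.09751255] line [ -0.14966011 122.39606711] y at x=-22 125.68858959153653 open angle 1.719353849838569 len 250.17880847462425
bottle cap [ 543. -429.  190.]
carton [ 406. -419.   45.]
beaker base [659. 481.  40.]
[ 209.73545053 -614.57147065  209.45792003] 0.1
```

Request:
carry_out(
  deltas=[0,0,5.8,0,0,0,1,0,0,5.8,0,0,0,1,0,0,0,0.033,-0.055,0,1,0,0,0,0.033,-0.056,0,1,0,0,0,0.033,-0.056,0,1,0,0,0,0.033,-0.056,0,1,0,0,0,0.033,-0.056,0,1,0,0,0,0.033,-0.056,0,1,0,0,0,0.033,-0.056,0,1,0,0,0,0.033,-0.056,0,1,0,0,0,0.033,-0.056,0.015,1,0,0,0,0.032,-0.056,0.025,1],
)

```text
clock: 1.6
eef_pos: [455.7, -44.4, 173.8]
tool_rot: [3.141, -0.002, 0.127]
force: [0.8, 0.9, 0.5]
width: 0.4
gripper_force: 0.0
```

```bash
cat >> h.py <<'E'
TH=0.12755;T=np.array([612.86,6.13]);RS=np.array([[np.cos(TH),-np.sin(TH)],[np.sin(TH),np.cos(TH)]])
def loc(P):return RS.T@(np.array(P)[:2]-T)
def st():
    s=ctrl.read_state();p=s['eef_pos']
    print('t',round(s['clock'],2),'loc',loc(p).round(1),'z',round(p[2],1),'rpy',s['tool_rot'].round(3),'Floc',(RS.T@s['force'][:2]).round(1),s['force'][2].round(1),'w',round(s['width'],1))
E
python3 -c "
from h import *
st()"
```

```text
t 1.6 loc [-162.3  -30.1] z 173.8 rpy [ 3.141e+00 -2.000e-03  1.270e-01] Floc [0.9 0.8] 0.5 w 0.4
```

Request:
carry_out(
  deltas=[0,0,0,0,0,0,1,0,0,0,0,0,0.02,1,0,0,0,0.02,0,0,1,0,0,0,0,0,0,1,0,0,0,0,0,0,1],
)

```text
clock: 2.22
eef_pos: [473.1, -44.5, 153.7]
tool_rot: [3.141, 0.001, 0.125]
force: [0.1, -0.1, 0.1]
width: -0.3
gripper_force: 0.0
```

```bash
python3 -c "
from h import *
st()"
```

```text
t 2.23 loc [-145.   -32.5] z 153.7 rpy [3.141e+00 1.000e-03 1.250e-01] Floc [ 0.1 -0.1] 0.1 w -0.3
```

Request:
carry_out(
  deltas=[0,0,0,0.01,-0.027,0,1,0,0,0,0.02,0,0,1,0,0,0,0.01,0,0,1,0,0,0,0.01,0,0,1,0,0,0,0.01,0,0,1,0,0,0,0.01,0,0,1,0,0,0,0.01,0,0,1,0,0,0,0.01,0,0,1],
)

```text
clock: 3.22
eef_pos: [560.5, -5.8, 153.6]
tool_rot: [3.141, 0.0, 0.126]
force: [-2.7, -0.6, -0.1]
width: -0.4
gripper_force: 1.6
```

```bash
python3 -c "
from h import *
st()"
```

```text
t 3.23 loc [-53.4  -5.2] z 153.6 rpy [3.141 0.    0.126] Floc [-2.8 -0.2] -0.1 w -0.4
```

Request:
carry_out(
  deltas=[0,0,0,0.01,0,0,1,0,0,0,0.01,0,0,1,0,0,0,0.008,0,0,1,0,0,0,0.004,0,0,1,0,0,0,0.003,0,0,1,0,0,0,0.002,0,0,1],
)

```text
clock: 3.98
eef_pos: [596.7, -1.2, 153.6]
tool_rot: [3.141, 0.0, 0.126]
force: [-2.2, -1.9, -1.8]
width: 0.2
gripper_force: 1.3
```

Request:
carry_out(
  deltas=[0,0,0,0.002,0,0,1,0,0,0,0.002,0,0,1,0,0,0,0.002,0,0,1],
)

```text
clock: 4.35
eef_pos: [602.7, -0.4, 153.6]
tool_rot: [3.141, 0.0, 0.126]
force: [-2.9, -1.8, -2.1]
width: 0.1
gripper_force: 1.3
```

```bash
python3 -c "
from h import *
st()"
```

```text
t 4.35 loc [-10.9  -5.1] z 153.6 rpy [3.141 0.    0.126] Floc [-3.1 -1.4] -2.1 w 0.1
```

Request:
carry_out(
  deltas=[0,0,0,0.001,0,0,1,0,0,0,0.001,0,0,1,0,0,0,0.001,0,0,1],
)

```text
clock: 4.72
eef_pos: [605.7, 0.1, 153.7]
tool_rot: [3.142, -0.0, 0.126]
force: [-2.7, -2.1, -1.8]
width: 0.2
gripper_force: 1.3
```

Request:
carry_out(
  deltas=[0,0,0,0.001,0,0,1,0,0,0,0.001,0,0,1],
)

```text
clock: 4.97
eef_pos: [606.6, 0.2, 153.7]
tool_rot: [-3.142, 0.002, 0.126]
force: [-7.0, -2.0, 2.7]
width: -0.3
gripper_force: 3.2
```

Request:
carry_out(
  deltas=[0,0,0,0.001,0,0,1,0,0,0,0.001,0,0,1],
)

```text
clock: 5.22
eef_pos: [606.5, 0.2, 153.6]
tool_rot: [-3.141, 0.006, 0.126]
force: [-9.7, -2.1, 4.7]
width: -0.3
gripper_force: 5.4
```

The tray is on its stop: the force is rising and the TCP is held at local x ≈ -7, as predicted. Next I back out, rise, and cross over the door to its outer side.

Request:
carry_out(
  deltas=[0,0,0,-0.02,0,0,1,0,0,0,-0.03,0,0,1,0,0,0,-0.02,0,-0.04,1,0,0,0,0,0,-0.05,1,0,0,0,-0.01,-0.02,-0.035,1,0,0,0,-0.015,-0.04,0,1,0,0,0,-0.015,-0.04,0,1,0,0,0,-0.015,-0.04,0,1,0,0,0,-0.015,-0.04,0,1,0,0,0,-0.015,-0.031,0,1,0,0,0,0,0,0,1],
)

```text
clock: 6.6
eef_pos: [428.9, 194.7, 279.7]
tool_rot: [-3.138, -0.003, 0.133]
force: [0.3, -0.7, 0.2]
width: 0.3
gripper_force: 0.0
```

Request:
carry_out(
  deltas=[0,0,10,0,0,0,1,0,0,10,0,0,0,1,0,0,10,0,0,0,1,0,0,10,0,0,0,1,0,0,10,0,0,0,1,0,0,10,0,0,0,1,0,0,10,0,0,0,1,0,0,10,0,0,0,1,0,0,10,0,0,0,1,0,0,8,0,0,0,1,0,0,0,0,0,0,1],
)

```text
clock: 7.98
eef_pos: [429.4, 189.1, 276.0]
tool_rot: [3.135, -0.005, -1.52]
force: [0.6, -0.7, -0.2]
width: -0.2
gripper_force: 0.0
```

```bash
python3 -c "
from h import *
st();print(ctrl.read_state()['qpos'].round(2))
cv2.imwrite('pics/scene1.png',ctrl.get_image('scene')[:,:,::-1])
cv2.imwrite('pics/top1.png',ctrl.get_image('top')[:,:,::-1])"
```

```text
t 7.97 loc [-158.7  204.8] z 276.0 rpy [ 3.135 -0.005 -1.52 ] Floc [ 0.5 -0.8] -0.2 w -0.2
[-1.25  0.52  1.19  1.92 -0.55  1.08 -2.93]
```

View pics/scene1.png

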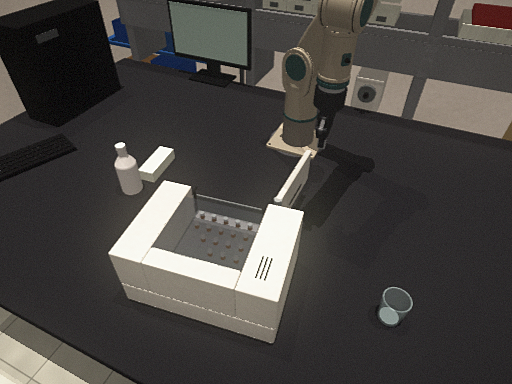

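The tray sits inside the case and the door is still open at (300,180). The gripper is just outside the door, at (325,125). Joint 7 is at its limit, so I turn back a bit and push with the finger's corner at first.

Request:
carry_out(
  deltas=[0,0,-10,0,0,0,1,0,0,-9,0,0,0,1,0,0,0,0,0,0.04,1,0,0,0,0,0,0.04,1,0,0,0,0,0,0.035,1,0,0,0,0,0,0,1,0,0,0,0,0,0,1],
)

```text
clock: 8.95
eef_pos: [428.3, 189.1, 162.4]
tool_rot: [3.135, 0.002, -1.189]
force: [-0.5, -1.0, 0.4]
width: 0.1
gripper_force: 0.0
```

```bash
python3 -c "
from h import *
st();print(ctrl.read_state()['qpos'].round(2))"
```

```text
t 8.95 loc [-159.8  205. ] z 162.4 rpy [ 3.135e+00  2.000e-03 -1.189e+00] Floc [-0.6 -0.9] 0.4 w 0.1
[-1.06  0.61  0.9   2.07 -0.68  0.8  -2.5 ]
```

Request:
carry_out(
  deltas=[0,0,0,0.009,0.004,0,1,0,0,0,0.009,0.004,0,1,0,0,0,0.009,0.004,0,1,0,0,0,0.009,0.004,0,1,0,0,0,0.009,0.004,0,1,0,0,0,0.009,0.004,0,1,0,0,0,0.009,0.004,0,1,0,0,0,0.009,0.003,0,1,0,0,0,0.01,0.003,0,1,0,0,0,0.01,0.003,0,1],
)

```text
clock: 10.2
eef_pos: [427.1, 89.2, 161.2]
tool_rot: [3.132, 0.001, -1.189]
force: [0.8, 1.4, -0.8]
width: -0.5
gripper_force: 0.3
```

Request:
carry_out(
  deltas=[0,0,-4,0.0105,0.001,0,1,0,0,-4,0.0105,0.001,0,1,0,0,-4,0.0105,0.001,0,1,0,0,-4,0.0105,0.001,0,1,0,0,-4,0.0105,0.001,0,1],
)

```text
clock: 10.82
eef_pos: [448.5, 41.3, 161.1]
tool_rot: [3.133, 0.005, -0.838]
force: [0.2, 0.3, -0.5]
width: 0.0
gripper_force: 0.3
```

```bash
cat >> h.py <<'E'
def hin():  # TCP relative to hinge in tool axes (target x -20): contact door angle = -local yaw
    s=ctrl.read_state();d=loc(s['eef_pos'])-[-22,125];a=s['tool_rot'][2]-TH
    print('yaw_loc',round(a,3),'tool-frame x,y from hinge',round(d@[np.cos(a),np.sin(a)],1),round(d@[np.sin(a),-np.cos(a)],1))
E
python3 -c "
from h import *
st();hin();print(ctrl.read_state()['qpos'].round(2))
cv2.imwrite('pics/top2.png',ctrl.get_image('top')[:,:,::-1])"
```

```text
t 10.82 loc [-158.5   55.8] z 161.1 rpy [ 3.133  0.005 -0.838] Floc [0.2 0.2] -0.5 w 0.0
yaw_loc -0.966 tool-frame x,y from hinge -20.7 151.7
[-0.68  0.54  0.77  2.11 -0.57  0.72 -1.94]
```

View pics/top2.png

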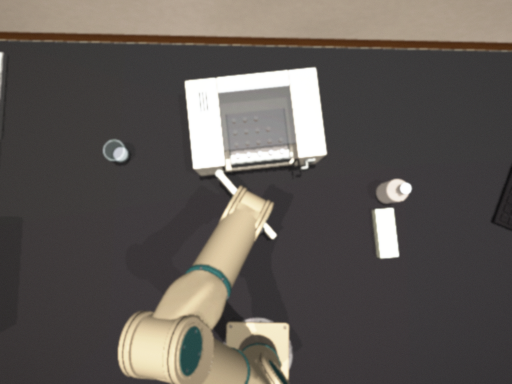

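The door has followed the finger to about 0.97 rad, running from (220,172) to (272,235). I carry on, sliding outward towards the push radius of 215.

Request:
carry_out(
  deltas=[0,0,-3.5,0.0095,0.007,0,1,0,0,-3.5,0.01,0.008,0,1,0,0,-3.5,0.0105,0.008,0,1,0,0,-3.5,0.011,0.008,0,1,0,0,-3.5,0.0115,0.008,0,1,0,0,-3.5,0.012,0.008,0,1,0,0,-3.5,0.0125,0.008,0,1,0,0,-3.5,0.0125,0.008,0,1,0,0,-3.5,0.013,0.004,0,1],
)

```text
clock: 12.0
eef_pos: [495.2, -68.7, 160.8]
tool_rot: [3.137, 0.009, -0.29]
force: [-0.4, -0.2, 0.3]
width: 0.2
gripper_force: 0.2
```

```bash
python3 -c "
from h import *
st();hin();print(ctrl.read_state()['qpos'].round(2))"
```

```text
t 12.0 loc [-126.3  -59.2] z 160.8 rpy [ 3.137  0.009 -0.29 ] Floc [-0.4 -0.1] 0.3 w 0.2
yaw_loc -0.418 tool-frame x,y from hinge -20.5 210.7
[-0.31  0.55  0.58  1.98 -0.44  0.74 -1.33]
```

Request:
carry_out(
  deltas=[0,0,-2.5,0.0093,0.001,0,1,0,0,-2.5,0.0093,0.001,0,1,0,0,-2.5,0.0093,0.001,0,1,0,0,-2,0.0074,0.001,0,1,0,0,-2,0.0074,0.001,0,1,0,0,-1.5,0.0056,0.001,0,1,0,0,-1,0.0037,0.001,0,1,0,0,-1,0.0037,0.001,0,1],
)

```text
clock: 13.0
eef_pos: [549.1, -85.6, 160.5]
tool_rot: [3.139, 0.009, -0.028]
force: [-0.0, 0.7, 0.2]
width: 0.1
gripper_force: 0.1
```

```bash
python3 -c "
from h import *
st();hin()"
```

```text
t 13.0 loc [-74.9 -82.8] z 160.5 rpy [ 3.139  0.009 -0.028] Floc [0.1 0.6] 0.2 w 0.1
yaw_loc -0.155 tool-frame x,y from hinge -20.1 213.5
```

Request:
carry_out(
  deltas=[0,0,-0.5,0.0019,0,0,1,0,0,-0.5,0.0019,0,0,1,0,0,-0.5,0.0019,0,0,1,0,0,-0.5,0.0019,0,0,1,0,0,-0.5,0.0019,0,0,1,0,0,-0.5,0.0019,0,0,1],
)

```text
clock: 13.75
eef_pos: [560.6, -85.6, 160.4]
tool_rot: [3.14, 0.009, 0.024]
force: [-0.4, 0.0, 0.5]
width: 0.4
gripper_force: 0.1
```

Request:
carry_out(
  deltas=[0,0,-0.4,0.0015,0,0,1,0,0,-0.4,0.0015,0,0,1,0,0,-0.4,0.0015,0,0,1,0,0,-0.4,0.0015,0,0,1],
)

```text
clock: 14.25
eef_pos: [565.7, -85.5, 160.4]
tool_rot: [3.14, 0.011, 0.052]
force: [-3.5, -0.2, 2.0]
width: -0.0
gripper_force: 1.4
```

```bash
python3 -c "
from h import *
st();hin()"
```

```text
t 14.25 loc [-58.4 -84.9] z 160.4 rpy [3.14  0.011 0.052] Floc [-3.5  0.3] 2.0 w -0.0
yaw_loc -0.076 tool-frame x,y from hinge -20.4 212.1
```

Request:
carry_out(
  deltas=[0,0,-0.3,0.0012,0,0,1,0,0,-0.3,0.0012,0,0,1,0,0,-0.3,0.0012,0,0,1,0,0,-0.3,0.0012,0,0,1],
)

```text
clock: 14.75
eef_pos: [570.9, -85.6, 160.3]
tool_rot: [3.14, 0.01, 0.072]
force: [-5.0, -1.7, 3.5]
width: -0.1
gripper_force: 2.4
```

Request:
carry_out(
  deltas=[0,0,-0.3,0.0012,0,0,1,0,0,-0.3,0.0012,0,0,1,0,0,-0.3,0.0012,0,0,1],
)

```text
clock: 15.12
eef_pos: [574.1, -85.7, 160.3]
tool_rot: [3.14, 0.01, 0.088]
force: [-6.5, -2.9, 4.8]
width: 0.3
gripper_force: 3.0
```

```bash
python3 -c "
from h import *
st();hin()"
```

```text
t 15.12 loc [-50.1 -86.2] z 160.3 rpy [3.14  0.01  0.088] Floc [-6.8 -2. ] 4.8 w 0.3
yaw_loc -0.04 tool-frame x,y from hinge -19.7 212.1
```

Request:
carry_out(
  deltas=[0,0,-0.3,0.001,0,0,1,0,0,-0.3,0.001,0,0,1,0,0,-0.3,0.001,0,0,1],
)

```text
clock: 15.5
eef_pos: [575.9, -85.8, 160.3]
tool_rot: [3.14, 0.013, 0.103]
force: [-8.4, -3.1, 6.2]
width: 0.1
gripper_force: 4.4
```

Request:
carry_out(
  deltas=[0,0,-0.3,0.001,0,0,1,0,0,-0.3,0.001,0,0,1],
)

```text
clock: 15.75
eef_pos: [577.4, -85.8, 160.3]
tool_rot: [3.14, 0.013, 0.113]
force: [-8.7, -3.4, 7.5]
width: -0.2
gripper_force: 4.9
```

Request:
carry_out(
  deltas=[0,0,-0.3,0.001,0,0,1,0,0,-0.3,0.001,0,0,1],
)

```text
clock: 16.0
eef_pos: [579.0, -85.8, 160.3]
tool_rot: [3.14, 0.014, 0.124]
force: [-10.0, -3.5, 8.0]
width: 0.1
gripper_force: 5.4
```

```bash
python3 -c "
from h import *
st();hin()"
```

```text
t 16.0 loc [-45.3 -86.8] z 160.3 rpy [3.14  0.014 0.124] Floc [-10.4  -2.2] 8.0 w 0.1
yaw_loc -0.004 tool-frame x,y from hinge -22.5 211.9
```

Request:
carry_out(
  deltas=[0,0,0,0.001,0,0,1,0,0,0,0.0005,0,0,1],
)

```text
clock: 16.25
eef_pos: [580.2, -85.7, 160.3]
tool_rot: [3.14, 0.015, 0.123]
force: [-9.8, -3.9, 8.5]
width: 0.2
gripper_force: 5.7
```

Request:
carry_out(
  deltas=[0,0,0,0.001,0,0,1,0,0,0,0.0005,0,0,1],
)

```text
clock: 16.5
eef_pos: [581.3, -85.6, 160.3]
tool_rot: [3.14, 0.015, 0.123]
force: [-11.7, -3.6, 9.0]
width: 0.1
gripper_force: 5.9
```

```bash
python3 -c "
from h import *
st();hin()"
```

```text
t 16.5 loc [-42.9 -87. ] z 160.3 rpy [3.14  0.015 0.123] Floc [-12.   -2.1] 9.0 w 0.1
yaw_loc -0.004 tool-frame x,y from hinge -20.0 212.1
```

Request:
carry_out(
  deltas=[0,0,0,0.0008,0,-0.001,1,0,0,0,0,0,0,1],
)

```text
clock: 16.75
eef_pos: [581.4, -85.6, 160.4]
tool_rot: [3.14, 0.017, 0.123]
force: [-11.8, -3.6, 3.5]
width: 0.2
gripper_force: 5.7
```

Request:
carry_out(
  deltas=[0,0,0,0.0008,0,-0.001,1,0,0,0,0,0,0,1],
)

```text
clock: 17.0
eef_pos: [581.4, -85.6, 160.5]
tool_rot: [3.14, 0.019, 0.123]
force: [-10.0, -5.3, -0.8]
width: 0.2
gripper_force: 5.6
```

```bash
python3 -c "
from h import *
st();hin()"
```

```text
t 17.0 loc [-42.8 -87. ] z 160.5 rpy [3.14  0.019 0.123] Floc [-10.6  -4. ] -0.8 w 0.2
yaw_loc -0.005 tool-frame x,y from hinge -19.9 212.0
```

Request:
carry_out(
  deltas=[0,0,0,0.0008,-0.0005,0,1,0,0,0,0,0,0,1],
)

```text
clock: 17.25
eef_pos: [582.5, -85.5, 160.5]
tool_rot: [3.139, 0.018, 0.123]
force: [-8.9, -5.3, -1.1]
width: 0.0
gripper_force: 5.2
```

Request:
carry_out(
  deltas=[0,0,0,0.0008,-0.0005,0,1,0,0,0,0,0,0,1],
)

```text
clock: 17.5
eef_pos: [583.5, -85.4, 160.5]
tool_rot: [3.139, 0.018, 0.123]
force: [-8.9, -7.5, -1.8]
width: -0.0
gripper_force: 4.9
```

Request:
carry_out(
  deltas=[0,0,0,0.0008,0,0,1,0,0,0,0,0,0,1],
)

```text
clock: 17.75
eef_pos: [584.8, -85.2, 160.5]
tool_rot: [3.138, 0.017, 0.123]
force: [-7.0, -7.8, -2.7]
width: -0.0
gripper_force: 4.3
```

Request:
carry_out(
  deltas=[0,0,0,0.0008,0.001,0,1,0,0,0,0,0,0,1],
)

```text
clock: 18.0
eef_pos: [585.4, -85.2, 160.5]
tool_rot: [3.14, 0.018, 0.123]
force: [-8.2, -4.5, -1.4]
width: 0.1
gripper_force: 4.8
```

Request:
carry_out(
  deltas=[0,0,0,0.0008,0.0005,0,1,0,0,0,0,0,0,1],
)

```text
clock: 18.25
eef_pos: [586.1, -85.1, 160.5]
tool_rot: [3.141, 0.018, 0.124]
force: [-8.6, -4.1, -1.5]
width: 0.2
gripper_force: 5.0
```

```bash
python3 -c "
from h import *
st();hin()"
```

```text
t 18.25 loc [-38.1 -87.1] z 160.5 rpy [3.141 0.018 0.124] Floc [-9. -3.] -1.5 w 0.2
yaw_loc -0.004 tool-frame x,y from hinge -15.3 212.1
```

Request:
carry_out(
  deltas=[0,0,0,0.0008,0,0,1,0,0,0,0,0,0,1],
)

```text
clock: 18.5
eef_pos: [586.7, -85.0, 160.5]
tool_rot: [3.141, 0.018, 0.124]
force: [-8.9, -5.0, -0.3]
width: -0.0
gripper_force: 5.1
```

Request:
carry_out(
  deltas=[0,0,0,0.0008,0,0,1,0,0,0,0,0,0,1],
)

```text
clock: 18.75
eef_pos: [587.4, -85.0, 160.5]
tool_rot: [3.141, 0.018, 0.123]
force: [-10.3, -4.5, -0.7]
width: -0.2
gripper_force: 5.3
```

```bash
python3 -c "
from h import *
st();hin()"
```

```text
t 18.75 loc [-36.8 -87.1] z 160.5 rpy [3.141 0.018 0.123] Floc [-10.8  -3.2] -0.7 w -0.2
yaw_loc -0.004 tool-frame x,y from hinge -14.0 212.2
```

Request:
carry_out(
  deltas=[0,0,0,0.0008,0,0,1,0,0,0,0,0,0,1],
)

```text
clock: 19.0
eef_pos: [587.8, -84.9, 160.5]
tool_rot: [3.141, 0.019, 0.123]
force: [-11.1, -4.5, -0.2]
width: -0.1
gripper_force: 5.8
```

Request:
carry_out(
  deltas=[0,0,0,0.0008,0,0,1,0,0,0,0,0,0,1],
)

```text
clock: 19.25
eef_pos: [587.8, -84.9, 160.5]
tool_rot: [3.141, 0.021, 0.123]
force: [-13.1, -5.4, 2.0]
width: 0.1
gripper_force: 6.7
```

Request:
carry_out(
  deltas=[0,0,0,0.0008,0,0,1,0,0,0,0,0,0,1],
)

```text
clock: 19.5
eef_pos: [587.8, -84.9, 160.4]
tool_rot: [3.141, 0.022, 0.123]
force: [-15.1, -4.2, 3.1]
width: -0.1
gripper_force: 7.5
```

The door is on its hard stop: the position holds at 587.8 while the force climbs, after an earlier dip. I ease off slowly and check.

Request:
carry_out(
  deltas=[0,0,0,-0.003,0,0,1,0,0,0,-0.003,0,0,1,0,0,0,-0.003,0,0,1,0,0,0,-0.003,0,0,1],
)

```text
clock: 20.0
eef_pos: [584.0, -83.7, 162.4]
tool_rot: [3.141, 0.006, 0.126]
force: [0.4, 0.8, 0.2]
width: -0.5
gripper_force: 0.0
```

Request:
carry_out(
  deltas=[0,0,0,-0.02,0,0,1,0,0,0,-0.03,0,0,1,0,0,0,-0.04,0,-0.03,1,0,0,0,-0.05,0,-0.03,1,0,0,0,-0.03,0,0,1,0,0,0,0,0,0,1,0,0,0,0,0,0,1,0,0,0,0,0,0,1],
)

```text
clock: 21.0
eef_pos: [415.8, -105.3, 223.7]
tool_rot: [3.14, 0.008, 0.126]
force: [0.3, 0.7, 0.4]
width: -0.3
gripper_force: 0.0
```

```bash
python3 -c "
from h import *
st()
im=ctrl.get_image('top')[:,:,::-1]; cv2.imwrite('pics/top3.png',im)
cv2.imwrite('pics/top3c.png',cv2.resize(im[60:210,175:345],None,fx=4,fy=4,interpolation=cv2.INTER_CUBIC))
for a in(0.06,0,-.02,-.04):
    for r in(0,250):
        q=RS@np.array([-22-r*np.sin(a)-9*np.cos(a),125-r*np.cos(a)+9*np.sin(a)])+T
        print(a,r,((proj('top',[*q,205])-[175,60])*4+1.5).round(1))
"
```

```text
t 21.0 loc [-209.6  -85.5] z 223.7 rpy [3.14  0.008 0.126] Floc [0.4 0.7] 0.4 w -0.3
0.06 0 [178.5 465.9]
0.06 250 [514.1 450.1]
0 0 [179.2 465.8]
0 250 [513.  430.1]
-0.02 0 [179.4 465.8]
-0.02 250 [512.4 423.5]
-0.04 0 [179.7 465.8]
-0.04 250 [511.7 416.8]
```

View pics/top3c.png

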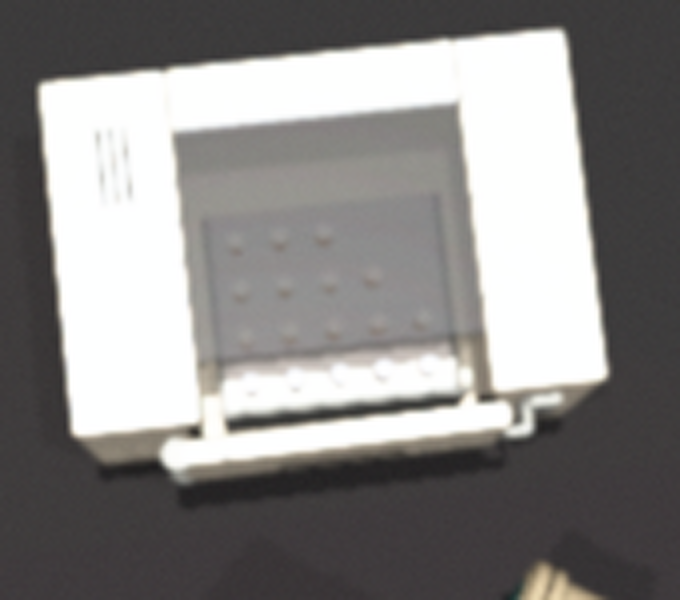

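The door stays shut on its own. Its free edge is at (510,428), so it reads about 0 rad, well below 0.055. The tray is home and the gripper is clear.

```bash
python3 -c "
from cell import ctrl
print(ctrl.finish_job())"
```

```text
the job is handed in; nothing more can be done
None
```

The tray is home against its stop. The door latched with about 16 N peak measured, and it stayed shut when I let go. The bottle, carton and beaker were not touched, and I handed the job in at about 21 s.

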